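# Let the larger ball out of the two-lane dispenser

### The job

Two white balls wait behind the gates of the wooden ball dispenser. Press down the lever plate of the lane that holds the larger ball and keep it down until that ball has rolled out into the catch tray, then let the lever come back up so that its gate is shut. Do not touch or pick up either ball, keep the smaller ball waiting behind its gate, and leave the things standing around where they are.

Things in the scene. Friction and masses are not known exactly. Their poses are not given: they have to be found in the camera images.
- dispenser: Fixed wooden two-lane ball dispenser. Origin on the table under the lanes; base board x -0.150 to 0.275, y +-0.1175, 12 mm thick. x runs along the lanes the way the balls roll, away from the robot (yaw up to 0.35 rad either way); y to the left, z up. Walls reach at most 104 mm above the table
- lane_left (a point): Floor of the left lane (+y) under the waiting ball, at dispenser x = 0.060, y = 0.038, 39 mm above the table. The open-topped lane is 66 mm wide, runs from x = -0.07 to 0.125 and slopes down to +x by 0.14 rad, its lip 30 mm above the table
- lane_right (a point): The same in the right lane, at dispenser x = 0.060, y = -0.038
- tray (a point): Middle of the near edge of the catch tray, just under the lip of both lanes, at dispenser x = 0.133, y = 0, 29 mm above the table. The tray lies beyond it: inside x = 0.133 to 0.267, y = +-0.085; floor 14 mm and walls 52 mm above the table. A released ball gets there about half a second after its gate is up and lies still within about 2 s
- rocker_left (a joint): Aluminium rocking lever beside the left lane (+y side). Rad: 0 = rest, plate up, gate shut; grows as the plate is pressed and the gate rises; stop at 0.34; the larger ball passes from about 0.27 on. Spring return to 0: pressing takes 2 to 6 N. Pin along dispenser y at x = -0.030, z = 0.090; plate centre 115 mm to -x of it, gate 125 mm to +x
- rocker_right (a joint): Aluminium rocking lever beside the right lane (-y side). Rad: 0 = rest, plate up, gate shut; grows as the plate is pressed and the gate rises; stop at 0.34; the larger ball passes from about 0.27 on. Spring return to 0: pressing takes 2 to 6 N. Pin along dispenser y at x = -0.030, z = 0.090; plate centre 115 mm to -x of it, gate 125 mm to +x
- plate_left (a point): Centre of the top of the left lever's press plate (46 x 44 mm, 6 mm thick, flat), at its robot-side end; 102 mm above the table at rest, 64 mm when fully down. At rest at dispenser x = -0.145, y = +0.096. Nothing higher than the plate within 65 mm of it
- plate_right (a point): The same on the right lever: at rest at dispenser x = -0.145, y = -0.096, 102 mm above the table
- gate_left (a point): Middle of the lower edge of the left lever's gate, an upright plate 8 mm thick across the left lane at dispenser x = 0.095, 60 mm above the table when shut (26 mm over the lane floor)
- gate_right (a point): The same on the right lever, across the right lane
- cue_ball: The larger ball, plain white, 57 mm diameter, about 165 g; origin at its centre (axes turn as it rolls). At the start it waits behind the gate of the left or the right lane, at dispenser x of about 0.06
- golf_ball: The smaller ball, plain white, 43 mm diameter, about 46 g; origin at its centre. It waits behind the gate of the other lane
- bottle: Loose amber bottle, 64 mm diameter, 170 mm tall, standing to one side of the dispenser; origin at the centre of its underside. Not part of the work
- tape_roll: Loose roll of clear packing tape lying flat, 96 mm diameter, 48 mm high; origin at the centre of its underside. Not part of the work
- mug: Loose blue mug, 80 mm diameter, 90 mm tall, with handle; origin at the centre of its underside. Not part of the work
- carton: Loose small cardboard box 100 x 80 x 60 mm; origin at the centre of its underside. Not part of the work
Things that resemble listed ones, but are neither listed nor needed, are in the scene too. Leave any purple or red look-alike of the cue_ball alone.

How it is judged (in metres and radians):
On the way, in this order (a step that is already met when the one before it is completed fails the run):
1. the lever of the larger ball's lane is pressed down and its gate is up, with the ball still in its lane (((value of joint rocker_left above 0.22 rad and y of cue_ball in the frame of dispenser above 0 m and x of cue_ball in the frame of dispenser below 0.13 m) or (value of joint rocker_right above 0.22 rad and y of cue_ball in the frame of dispenser below 0 m and x of cue_ball in the frame of dispenser below 0.13 m))).
2. the larger ball has rolled into the catch tray (x of cue_ball in the frame of dispenser between 0.135 and 0.27 m and y of cue_ball in the frame of dispenser between -0.09 and 0.09 m and z of cue_ball in the frame of dispenser below 0.055 m), for 0.2 s.
At the end, for the whole second after the job is handed in: The larger ball lies at rest (under 0.03 m/s) in the catch tray, its centre inside the tray's walls and less than 55 mm above the table; both levers are back up (angle under 0.04 rad, gates shut); the smaller ball is still at rest behind its gate (all of step 2 and linear speed of each of cue_ball, golf_ball below 0.03 m/s and value of joint each of rocker_left, rocker_right below 0.04 rad and x of golf_ball in the frame of dispenser between -0.07 and 0.09 m); the robot touches nothing.
It fails at once if the robot touches a ball (over 0.5 N) (contact force between any of cue_ball, golf_ball and the fingers above 0.5 N or contact force between any of cue_ball, golf_ball and the arm above 0.5 N).
It fails at once if a ball is lifted (centre over 110 mm above the table) (height (world z) of any of cue_ball, golf_ball above 0.11 m).
It fails at once if the smaller ball gets past its gate (x of golf_ball in the frame of dispenser above 0.1 m).
It fails at once if the larger ball ends up off the dispenser (height (world z) of cue_ball below 0.033 m).
It fails at once if a thing standing around is moved by more than 30 mm (distance of any of bottle, tape_roll, mug, carton from where it was at the start of the episode above 0.03 m).
It also fails if it takes over 32 s, if anything falls off the work surface, if the arm or the gripper's body presses on something with over 40 N, if the wrist force passes 120 N, or if a joint passes its speed limit or range.

### The arm

A 6-joint arm with a two-finger parallel gripper is mounted at the origin on the work surface. World frame = base frame: x ahead of the robot, y to its left, z up, the work surface at z = 0. Lengths are in mm, angles in rad, forces in N, time in s.
With the tool pointing down it reaches from about 275 to 1000 mm from the base axis. Payload 8.4 kg.
Tool frame: the origin (TCP) lies at the very end of the fingers, on their centre line; the grasp point (between the pads) lies 19 mm behind it; z points along the fingers, y is the direction in which the jaws open and shut (so a half turn about z gives the same grasp; the last joint's range is limited). The gripper opens to 85 mm and grips with 20 to 120 N. Pads are 22 mm wide; open, the fingers measure 114 mm over their backs; the gripper's body (76 mm by 85 mm) begins 54 mm behind the grasp point. The pads swing forward as they close: fully open they stand 13 mm farther back than shut.
Start: joints at [-1.321, 0.353, 1.633, -0, 1.155, -0.002], TCP at [155.716, -605.294, 231.281] pointing down, gripper open.
Joint ranges: [-2.63, 2.63], [-0.92, 2.1], [0.06, 2.66], [-1.3, 4.44], [0, 2.69], [-3.02, 3.02]. Speed limits (rad/s): [2.22, 2.22, 2.79, 3.14, 3.14, 3.14].

### API

Orientations are given as [roll, pitch, yaw] about the fixed x, y, z axes, in that order (R = Rz(yaw) Ry(pitch) Rx(roll)).
In Python, from rig import r gives the robot as it stands.
- The arm moves only by the tool jog_arm, never from a script. Its argument "moves" is a list of rows, each an object with "grip": the gripper command: -1 is fully open, 1 is shut, values between are in proportion; "translation": the shift along the tool's x, y, z in m, a list of three; "twist": the turn, a rotation vector about the tool's x, y, z in rad, a list of three. In form: [{"grip": grip, "translation": [dx, dy, dz], "twist": [ax, ay, az]}, ...]. A call has 1 to 10 rows; each row shifts and turns the commanded pose from where the row before left it, along the tool's axes as they then stand; what a row does not reach is not made up. A row lasts 1/12 s, in which the tool goes at most 41.7 mm and 7.16 degrees, less where a joint would pass 70% of its speed; a pose out of reach is approached as far as the arm can. A call with a gripper value outside its range is refused whole. The fingers move at their own pace and stop on an object; "squeeze" is the grip in N (left out, the last holds). Time passes only in rows, so rows that do not move let the fingers close. It gives the time, the measured TCP pose, the force and the opening at its end, in the units of the state.
- r.sense(): the state, without advancing time (a new reading comes with each control period).
- r.grab_frame(name): name is "scene" or "top"; returns (picture, depth): 420x560x3 uint8, red, green, blue; 420x560 float32, mm along the optical axis (not along the pixel's ray), 0 where there is no reading.
- r.calibration(name): a dict with "fx", "fy", "cx", "cy" (pixels), "k1" (the pictures are not rectified: a ray, as slopes to the right and down, at radius r is drawn at 1 + k1 r^2 times it, then the intrinsics apply), "R" (3x3) and "t" (3): a world point X has camera coordinates R X + t. Camera axes: x right, y down, z forward; pixel columns grow to the right and rows downward; lengths in mm; the calibration is good to about 2 mm. A picture is of the moment at which its call begins. calibration takes no time and is no camera call.
- r.sign_off(): hands the job in, once; it reports no verdict.
The state is a dict: "clock": time; "qpos": joint angles; "qvel": joint speeds; "joint_efforts": joint torques, N m; "eef_pos": TCP position; "tcp_rot": TCP orientation; "contact_force": force on the tool from outside, world axes, zero at the start; "wrist_torque": the same for the moment, N m; "opening": opening from 0.0 (shut) to 1.0 (fully open).
Only numpy, scipy, OpenCV 4.12 (cv2) and the standard library are available. Lean on these libraries where they do the work, as an engineer would, in place of code of your own. Each camera call takes 0.05 s, during which the arm holds its last target.

## Working session

There is one attempt and no reset: what is moved stays moved. The work goes in short steps, Python scripts to look and compute and a tool call to move; the robot and the scene stay as the last step left them, time stands still between calls to the robot, and variables do not carry over. Pictures are saved under pics/ and viewed, and the job is handed in when it is done.

Besides the shell and the picture viewer there is one more tool, called after "Request:" as name(argument=value, ...) on one line, values as JSON. jog_arm: Moves the arm, as the interface text tells. Its arguments: {"type":"object","properties":{"moves":{"type":"array"},"squeeze":{"type":"number"}},"required":["moves"]}

```bash
mkdir -p pics; ls; python3 - <<'E'
from rig import r
import cv2,numpy as np
print(r.sense())
for n in("scene","top"):
    p,d=r.grab_frame(n);cv2.imwrite(f"pics/{n}0.png",p[:,:,::-1]);np.save(f"pics/{n}0.npy",d)
    c=r.calibration(n);print(c)
E
```

```text
pics
{'clock': 0.0, 'qpos': array([-1.32138166e+00,  3.53659488e-01,  1.63411208e+00,  2.14986195e-05,
        1.15522572e+00, -2.42409475e-03]), 'qvel': array([-0.00096621, -0.00032561,  0.00027594,  0.00073782, -0.00115013,
       -0.00088333]), 'joint_efforts': array([ 2.02737894e-03, -6.05245829e+01, -3.42061579e+01,  3.08174981e-05,
        9.25484608e-03, -4.36365482e-06]), 'eef_pos': array([ 155.6160138 , -604.82905776,  230.56404649]), 'tcp_rot': array([-3.14018807e+00, -2.30614756e-05,  2.51830053e-01]), 'contact_force': array([-0.04245088,  0.13496576,  0.26460497]), 'wrist_torque': array([-0.05672771,  0.01452717,  0.01643511]), 'opening': 0.9983888061618104}
{'fx': 424.975821122194, 'fy': 424.975821122194, 'cx': 277.57193218428773, 'cy': 200.50049924450906, 'k1': -0.11249999214359106, 'R': array([[-0.819493  ,  0.57307976, -0.00328808],
       [ 0.47929089,  0.68220872, -0.55215171],
       [-0.31418381, -0.4540604 , -0.83373718]]), 't': array([ 444.71728319, -248.69152655, 1434.42829572])}
{'fx': 381.5158098669238, 'fy': 381.5158098669238, 'cx': 277.24451729697495, 'cy': 212.3915631022309, 'k1': -0.004477420107191066, 'R': array([[ 0.00380593, -0.99906079, -0.04316317],
       [-0.99084526,  0.00205731, -0.13498679],
       [ 0.13494881,  0.04328177, -0.98990682]]), 't': array([ 44.54864187, 581.45396138, 797.6496619 ])}
```

View pics/scene0.png

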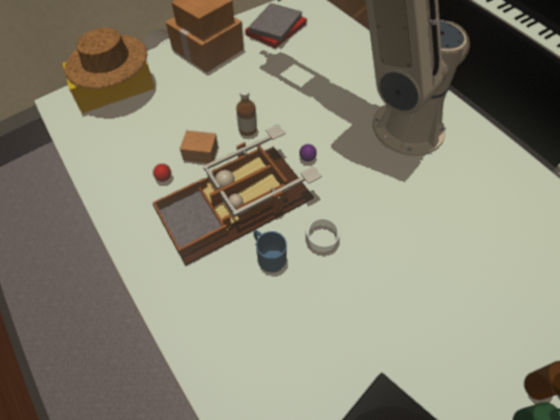

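View pics/top0.png

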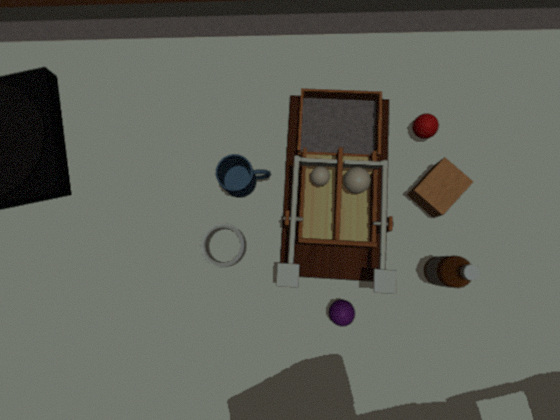

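The top view shows the larger ball at about (357,180), in the right lane (image right is −y). The right plate is at (385,281) and the left plate at (288,274). The bottle at (450,271) and the purple ball at (342,313) stand near the right plate. I'll measure the positions next.

```bash
cat > h.py <<'E'
import numpy as np,cv2
from rig import r
def px(n,u,v,d=None,z=None):
    c=r.calibration(n);K=np.array([[c['fx'],0,c['cx']],[0,c['fy'],c['cy']],[0,0,1]])
    q=cv2.undistortPoints(np.array([[[u,v]]],float),K,np.array([c['k1'],0,0,0]))[0,0]
    ray=np.array([q[0],q[1],1.]);R=c['R'];t=c['t']
    if z is not None:
        o=-R.T@t;w=R.T@ray;return o+w*(z-o[2])/w[2]
    return R.T@(ray*d-t)
E
python3 - <<'E'
from h import *
d=np.load('pics/top0.npy');im=cv2.imread('pics/top0.png')
for nm,u,v in [('plR',385,281),('plL',288,274),('big',357,180),('small',320,176),('purple',342,313),('bottlecap',467,272),('armR',383,220),('trayfloor',340,125)]:
    dd=np.median(d[v-1:v+2,u-1:u+2]);print(nm,dd,px('top',u,v,dd).round(1), px('top',u,v,z=102).round(1))
c=im[70:330,220:490];cv2.imwrite('pics/crop.png',cv2.convertScaleAbs(cv2.resize(c,None,fx=2.2,fy=2.2,interpolation=cv2.INTER_CUBIC),alpha=1.6))
E
```

```text
plR 748.7505 [ 436.7 -169.9  101.5] [ 436.7 -169.8  102. ]
plL 758.2211 [449.4  20.5 102. ] [449.4  20.5 102. ]
big 785.6264 [ 641.1 -121.5   94.2] [ 639.3 -120.2  102. ]
small 806.51953 [653.7 -46.8  78.1] [648.1 -45.1 102. ]
purple 788.2191 [369.2 -90.4  55.9] [374.8 -84.8 102. ]
bottlecap 678.38025 [ 456.  -299.1  169.6] [ 454.8 -328.8  102. ]
armR 771.3105 [ 558.  -171.5   95.2] [ 557.2 -169.9  102. ]
trayfloor 887.60645 [790.2 -99.1  12.5] [756.6 -87.9 102. ]
```

View pics/crop.png

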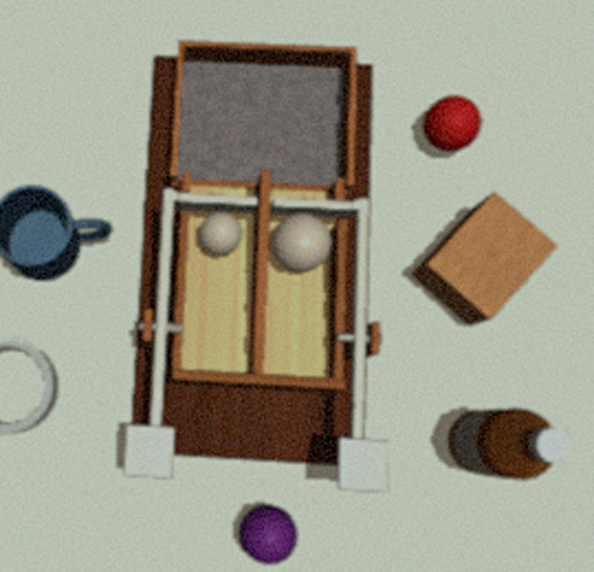

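Depth puts the ball tops at 94 mm (right) and 78 mm (left), so the larger ball is in the right lane. The right plate is at (437,−170,102), about 130 mm from the bottle. I'll shut the gripper and travel there at z = 230.

Request:
jog_arm(moves=[{"grip": 1,"translation": [0.025,-0.0235,0],"twist": [0,0,0]},{"grip": 1,"translation": [0.025,-0.0235,0],"twist": [0,0,0]},{"grip": 1,"translation": [0.025,-0.0235,0],"twist": [0,0,0]},{"grip": 1,"translation": [0.025,-0.0235,0],"twist": [0,0,0]},{"grip": 1,"translation": [0.025,-0.0235,0],"twist": [0,0,0]},{"grip": 1,"translation": [0.025,-0.0235,0],"twist": [0,0,0]},{"grip": 1,"translation": [0.025,-0.0235,0],"twist": [0,0,0]},{"grip": 1,"translation": [0.025,-0.0235,0],"twist": [0,0,0]},{"grip": 1,"translation": [0.025,-0.0235,0],"twist": [0,0,0]},{"grip": 1,"translation": [0.025,-0.0235,0],"twist": [0,0,0]}])

```text
clock: 0.93
eef_pos: [339.7, -313.8, 231.2]
tcp_rot: [-3.141, 0.0, 0.252]
contact_force: [1.1, -0.2, 0.3]
opening: 0.003
```

Request:
jog_arm(moves=[{"grip": 1,"translation": [0.025,-0.0235,0],"twist": [0,0,0]},{"grip": 1,"translation": [0.025,-0.0235,0],"twist": [0,0,0]},{"grip": 1,"translation": [0.025,-0.0235,0],"twist": [0,0,0]},{"grip": 1,"translation": [0.025,-0.0235,0],"twist": [0,0,0]},{"grip": 1,"translation": [0.025,-0.0235,0],"twist": [0,0,0]},{"grip": 1,"translation": [0,0,0],"twist": [0,0,0]},{"grip": 1,"translation": [0,0,0],"twist": [0,0,0]}])

```text
clock: 1.52
eef_pos: [431.5, -169.1, 231.1]
tcp_rot: [-3.141, 0.0, 0.255]
contact_force: [-0.8, -0.5, -0.3]
opening: -0.002
```

Request:
jog_arm(moves=[{"grip": 1,"translation": [0.002,0,0.03],"twist": [0,0,0]},{"grip": 1,"translation": [0,0,0.03],"twist": [0,0,0]},{"grip": 1,"translation": [0,0,0.03],"twist": [0,0,0]},{"grip": 1,"translation": [0,0,0.02],"twist": [0,0,0]},{"grip": 1,"translation": [0,0,0.008],"twist": [0,0,0]},{"grip": 1,"translation": [0,0,0],"twist": [0,0,0]}])

```text
clock: 2.02
eef_pos: [431.2, -170.3, 111.6]
tcp_rot: [-3.139, 0.003, 0.251]
contact_force: [-0.5, 0.3, -0.3]
opening: 0.0
```

```bash
python3 - <<'E'
from h import *
s=r.sense();print(s['eef_pos'],s['contact_force'])
for n,(a,b,c,e) in {'top':(70,330,220,490),'scene':(90,270,140,350)}.items():
    p,d=r.grab_frame(n);c_=p[a:b,c:e,::-1]
    cv2.imwrite(f'pics/{n}1.png',cv2.convertScaleAbs(cv2.resize(c_,None,fx=2.2,fy=2.2,interpolation=cv2.INTER_CUBIC),alpha=1.6))
a=cv2.imread('pics/scene1.png')
E
```

```text
[ 431.19883481 -170.30702291  111.6499539 ] [-0.46916513  0.31424939 -0.31227796]
```

View pics/scene1.png

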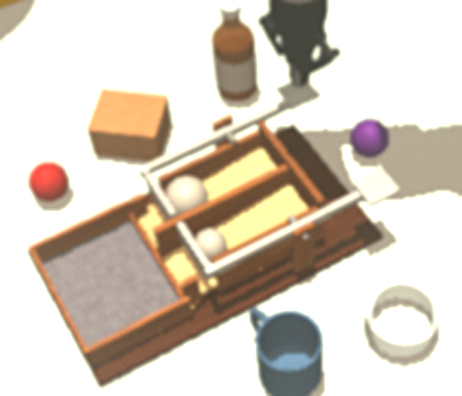

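The shut fingers hang just over the far (right) plate, around (300,85) in the crop. Now I'll press down to about z = 66.

Request:
jog_arm(moves=[{"grip": 1,"translation": [0,0,0.008],"twist": [0,0,0]},{"grip": 1,"translation": [0,0,0.01],"twist": [0,0,0]},{"grip": 1,"translation": [0,0,0.01],"twist": [0,0,0]},{"grip": 1,"translation": [0,0,0.01],"twist": [0,0,0]},{"grip": 1,"translation": [0,0,0.007],"twist": [0,0,0]},{"grip": 1,"translation": [0,0,0],"twist": [0,0,0]}])

```text
clock: 2.62
eef_pos: [432.5, -169.7, 66.9]
tcp_rot: [-3.141, 0.001, 0.252]
contact_force: [1.1, -0.9, 5.2]
opening: -0.0
```

```bash
python3 - <<'E'
from h import *
s=r.sense();print(s['eef_pos'],s['contact_force'])
p,d=r.grab_frame('scene');c_=p[90:270,140:350,::-1]
cv2.imwrite('pics/scene2.png',cv2.convertScaleAbs(cv2.resize(c_,None,fx=2.2,fy=2.2,interpolation=cv2.INTER_CUBIC),alpha=1.6))
E
```

```text
[ 432.51534674 -169.7154978    66.89035784] [ 1.14344901 -0.94207862  5.19249354]
```

View pics/scene2.png

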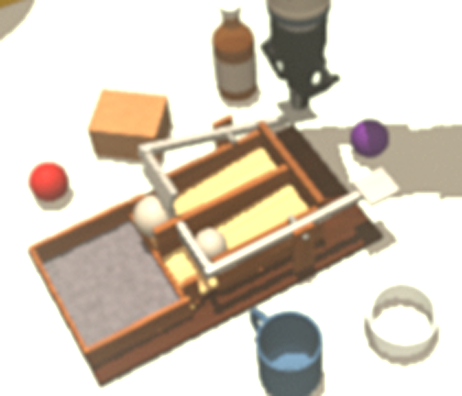

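The right gate is up and the larger ball, at (152,215) in the crop, is rolling past it. I'll hold the plate down.

Request:
jog_arm(moves=[{"grip": 1,"translation": [0,0,0],"twist": [0,0,0]},{"grip": 1,"translation": [0,0,0],"twist": [0,0,0]},{"grip": 1,"translation": [0,0,0],"twist": [0,0,0]},{"grip": 1,"translation": [0,0,0],"twist": [0,0,0]},{"grip": 1,"translation": [0,0,0],"twist": [0,0,0]},{"grip": 1,"translation": [0,0,0],"twist": [0,0,0]},{"grip": 1,"translation": [0,0,0],"twist": [0,0,0]},{"grip": 1,"translation": [0,0,0],"twist": [0,0,0]},{"grip": 1,"translation": [0,0,0],"twist": [0,0,0]},{"grip": 1,"translation": [0,0,0],"twist": [0,0,0]}])

```text
clock: 3.5
eef_pos: [432.7, -169.8, 68.2]
tcp_rot: [-3.141, 0.001, 0.252]
contact_force: [-3.7, 0.9, 4.5]
opening: -0.0
```

```bash
python3 - <<'E'
from h import *
p,d=r.grab_frame('scene');c_=p[90:270,140:350,::-1]
cv2.imwrite('pics/scene3.png',cv2.convertScaleAbs(cv2.resize(c_,None,fx=2.2,fy=2.2,interpolation=cv2.INTER_CUBIC),alpha=1.6))
E
```

```text
(no output)
```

View pics/scene3.png

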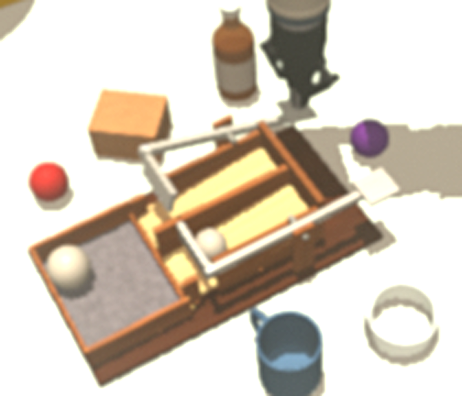

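The larger ball is in the tray at (70,268), and the smaller one is still behind its gate at (210,240). I'll raise the arm.

Request:
jog_arm(moves=[{"grip": 1,"translation": [0,0,-0.008],"twist": [0,0,0]},{"grip": 1,"translation": [0,0,-0.01],"twist": [0,0,0]},{"grip": 1,"translation": [0,0,-0.01],"twist": [0,0,0]},{"grip": 1,"translation": [0,0,-0.01],"twist": [0,0,0]},{"grip": 1,"translation": [0,0,-0.015],"twist": [0,0,0]},{"grip": 1,"translation": [0,0,-0.03],"twist": [0,0,0]},{"grip": 1,"translation": [0,0,-0.03],"twist": [0,0,0]},{"grip": 1,"translation": [0,0,-0.03],"twist": [0,0,0]},{"grip": 1,"translation": [0,0,0],"twist": [0,0,0]},{"grip": 1,"translation": [0,0,0],"twist": [0,0,0]}])

```text
clock: 4.38
eef_pos: [434.9, -170.6, 214.1]
tcp_rot: [3.138, -0.005, 0.252]
contact_force: [-0.9, 0.4, -1.9]
opening: -0.003
```

Request:
jog_arm(moves=[{"grip": 1,"translation": [0,0,0],"twist": [0,0,0]},{"grip": 1,"translation": [0,0,0],"twist": [0,0,0]},{"grip": 1,"translation": [0,0,0],"twist": [0,0,0]},{"grip": 1,"translation": [0,0,0],"twist": [0,0,0]},{"grip": 1,"translation": [0,0,0],"twist": [0,0,0]},{"grip": 1,"translation": [0,0,0],"twist": [0,0,0]},{"grip": 1,"translation": [0,0,0],"twist": [0,0,0]},{"grip": 1,"translation": [0,0,0],"twist": [0,0,0]},{"grip": 1,"translation": [0,0,0],"twist": [0,0,0]},{"grip": 1,"translation": [0,0,0],"twist": [0,0,0]}])

```text
clock: 5.22
eef_pos: [433.0, -170.0, 211.3]
tcp_rot: [3.142, -0.0, 0.252]
contact_force: [-0.8, 1.0, -0.1]
opening: 0.0
```

Request:
jog_arm(moves=[{"grip": 1,"translation": [0,0,0],"twist": [0,0,0]},{"grip": 1,"translation": [0,0,0],"twist": [0,0,0]},{"grip": 1,"translation": [0,0,0],"twist": [0,0,0]},{"grip": 1,"translation": [0,0,0],"twist": [0,0,0]},{"grip": 1,"translation": [0,0,0],"twist": [0,0,0]},{"grip": 1,"translation": [0,0,0],"twist": [0,0,0]},{"grip": 1,"translation": [0,0,0],"twist": [0,0,0]},{"grip": 1,"translation": [0,0,0],"twist": [0,0,0]},{"grip": 1,"translation": [0,0,0],"twist": [0,0,0]},{"grip": 1,"translation": [0,0,0],"twist": [0,0,0]}])

```text
clock: 6.05
eef_pos: [433.0, -170.0, 211.3]
tcp_rot: [-3.142, 0.0, 0.252]
contact_force: [-0.3, -0.5, 0.5]
opening: -0.003
```

```bash
python3 - <<'E'
from h import *
s=r.sense();print(s['clock'],s['eef_pos'],s['contact_force'])
ims=[]
for i in range(2):
    p,d=r.grab_frame('scene');ims.append(p);
    for _ in range(6): q,dt=r.grab_frame('top')
c_=ims[1][90:270,140:350,::-1]
cv2.imwrite('pics/scene4.png',cv2.convertScaleAbs(cv2.resize(c_,None,fx=2.2,fy=2.2,interpolation=cv2.INTER_CUBIC),alpha=1.6))
x=cv2.absdiff(cv2.GaussianBlur(ims[0],(5,5),0),cv2.GaussianBlur(ims[1],(5,5),0))[90:270,140:350];print('diff max',x.max())
cv2.imwrite('pics/top4.png',cv2.convertScaleAbs(cv2.resize(q[70:330,220:490,::-1],None,fx=2.2,fy=2.2,interpolation=cv2.INTER_CUBIC),alpha=1.6))
d0=np.load('pics/top0.npy')
for u,v in [(296,160),(375,162),(365,161),(320,176)]: print(u,v,d0[v,u],dt[v,u])
E
```

```text
6.05 [ 432.98060958 -169.98968267  211.26696958] [-0.33959771 -0.4870653   0.45387814]
diff max 3
296 160 795.77454 795.35406
375 162 789.4821 790.26746
365 161 790.6101 790.7253
320 176 806.6049 802.85187
```

View pics/scene4.png

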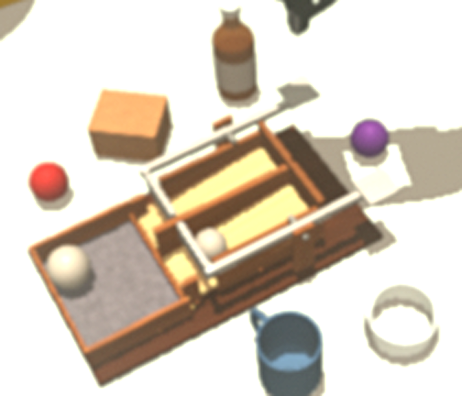

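View pics/top4.png

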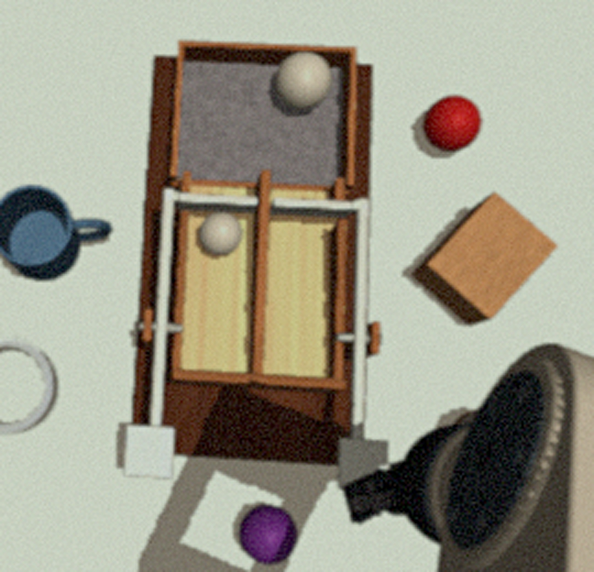

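The larger ball lies still in the tray. Both levers are up, the smaller ball is unmoved, and the arm is clear of everything.

```bash
python3 -c "
from rig import r
print(r.sign_off())"
```

```text
the job is handed in; nothing more can be done
None
```

I pressed the right lane's lever plate and held it down until the larger ball had rolled into the catch tray. I then raised the arm so the lever came back up, and handed the job in after about 7 s of the allowed 32 s. The depth readings put the larger ball in the right lane (ball tops at 94 mm right, 78 mm left).

My last checks before handing in:
- **Larger ball:** it lies in the tray; two pictures about 0.35 s apart showed no movement.
- **Levers:** both are back up, with gate depths within 1 mm of the start.
- **Smaller ball:** it is still behind its gate and looks unmoved. One depth reading on it differed by about 4 mm from the start, which I put down to sensor noise.
- **Arm:** the fingertips are about 110 mm above the plate, with contact force near zero. Pressing the plate read about 5 N.
- **Things standing around:** the mug, tape roll and carton look unmoved in the last pictures, and so does the bottle (in the scene view; the arm hid it from the top camera).

No check failed.

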